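# Bring a display glass round to the pointer on the repair carousel

## Task

A washing machine's display glass lies on the small stand: take it by its long edges only, never touching its dark face, keep it level, and set it down (do not drop it) flat between the lips of the empty seat on the repair carousel. Then turn the carousel by its centre knob until the seat with the glass is squarely in line with the fixed pointer on the carousel's foot, and hold it still there: finish with the knob still gripped, not let go. Leave the other things on the bench alone.

Things in the scene. Friction and masses are not known exactly. Their poses are not given: they have to be found in the camera images.
- plate: The display glass: a flat rectangular plate 50 (its x) x 100 (its y) x 6 mm thick (z), about 80 g, with a 4 mm wide steel rim all round; origin at the centre of its underside. It starts lying on the stand, at random yaw. Grip it across its x, fingers on the middle of the two long edges. Keep it within 0.4 rad of level.
- glass: The dark glass face inside the rim of the plate, 42 x 92 mm, 0.2 mm below the rim's top; same origin and axes as the plate. Not to be touched by the robot.
- stand: Fixed stand: 80 (x) x 110 (y) x 8 mm steel foot with two black rubber rails 10 mm wide, centred 36 mm either side in y, tops 40 mm above the bench. The plate bridges the rails, its y about along the stand's y, with 62 mm of open space between them for the fingers. Origin at the centre of its underside.
- carousel_base: Fixed round foot of the carousel, 250 mm in diameter; origin at the centre of its underside, on the turning axis. Its x axis points along a flat tongue on the bench to the pointer, a small steel post 30 mm high standing at the tongue's end, 172 mm from the axis, beyond the turntable's rim on the far side from the robot.
- seat (a point): Centre of the turntable's empty seat, at its rail tops (85 mm above the bench), 95 mm from the turning axis; x points outward from the axis, z up. Two grey rails 10 mm wide lie 36 mm either side in y; the plate bridges them, its x along the seat's x, either way round. Lips 6 mm high stand 5 mm outside the plate's ends and corners; the middle is open for fingers, 40 mm deep.
- turntable (a joint): Angle of the aluminium turntable (280 mm diameter, top 45 mm above the bench): 0 with the seat at the pointer, positive counter-clockwise from above; 2 pi more is the same place. Turns freely either way, no stops, light drag 0.06 Nm, stays where left. Three fixed tubs 90, 180 and 270 degrees from the seat, tops at most 97 mm above the bench.
- knob: Centre knob of the turntable, on its axis: an upright bar 14 (x) x 50 (y) x 30 mm high (z), its underside (origin) 97 mm and its top 127 mm above the bench, on a thin stem. It is fixed to the turntable: its x points the same way as the seat's x. Grip it across its 14 mm.
- tin: Bystander: can, 66 mm diameter, 90 mm high. Leave alone.
- mug: Bystander: white mug, 76 mm diameter, 90 mm high. Leave alone.
- screwdriver: Bystander: screwdriver lying on the bench. Leave alone.
- detergent: Bystander: white bottle, 80 mm diameter, 190 mm high. Leave alone.

How it is judged:
On the way, in this order (a step that is already met when the one before it is completed fails the run):
1. the glass lies flat between the lips of the seat, let go (horizontal distance between plate and seat below 0.01 m and z of plate in the frame of seat between -0.003 and 0.003 m and angle between plate's own z axis and vertical below 0.05 rad and angle between the x axis of plate and the x axis of seat, either way round below 0.2 rad and contact force between the fingers and plate below 0.05 N), for 0.3 s.
2. with the glass on it, the seat has been turned to the pointer (horizontal distance between plate and seat below 0.01 m and z of plate in the frame of seat between -0.003 and 0.003 m and angle between plate's own z axis and vertical below 0.05 rad and angle between the x axis of plate and the x axis of seat, either way round below 0.2 rad and x of seat in the frame of carousel_base above 0 m and y of seat in the frame of carousel_base between -0.01 and 0.01 m), for 0.1 s.
At the end, for the whole second after the job is handed in: Glass lies in the seat untouched: within 10 mm of its centre, 3 mm in height, 0.05 rad of level, 0.2 rad in yaw; seat centre within 10 mm of the line from axis to pointer, on the pointer's side; turntable under 0.05 rad/s; fingers press the knob with over 2 N (all of step 2 and contact force between the fingers and plate below 0.05 N and contact force between the fingers and knob above 2 N and velocity of joint turntable between -0.05 and 0.05 rad/s); the arm keeps its last pose, push and grip.
It fails at once if the dark face of the glass is touched by the robot (contact force between any of the fingers, the arm and glass above 0.3 N).
It fails at once if the glass is tipped more than 0.4 rad (angle between plate's own z axis and vertical above 0.4 rad).
It fails at once if the glass falls: loose more than 20 mm above the seat's height, or down below its stand (height (world z) of plate below 0.03 m or (height (world z) of plate above 0.105 m and contact force between the fingers and plate below 0.05 N)).
It fails at once if a bystander is moved more than 30 mm (distance of any of tin, mug, screwdriver, detergent from where it was at the start of the episode above 0.03 m).
It also fails if it takes over 72 s, if anything falls off the work surface, if the arm or the gripper's body presses on something with over 40 N, if the wrist force passes 120 N, or if a joint passes its speed limit or range.

## Robot

A 6-joint arm with a two-finger parallel gripper is mounted at the origin on the work surface. World frame = base frame: x ahead of the robot, y to its left, z up, the work surface at z = 0. Lengths are in m, angles in rad, forces in N, time in s.
With the tool pointing down it reaches from about 0.25 to 0.8 m from the base axis. Payload 8.5 kg.
Tool frame: the origin (TCP) lies at the very end of the fingers, on their centre line; the grasp point (between the pads) lies 19 mm behind it; z points along the fingers, y is the line along which they close (so a half turn about z gives the same grasp; the last joint's range is limited). The gripper opens to 85 mm and grips with 20 to 120 N. Pads are 22 mm wide; open, the fingers measure 114 mm over their backs; the gripper's body (76 mm by 85 mm) begins 54 mm behind the grasp point. The pads swing forward as they close: fully open they stand 13 mm farther back than shut.
Start: joints at [1.141, 0.238, -0.013, 1.319, 0, 1.571], TCP at [0.219, 0.477, 0.196] pointing down, gripper open.
Joint ranges: [-2.66, 2.66], [-1.03, 1.9], [-1.14, 1.46], [-1.82, 2.27], [-1.45, 1.34], [-3.14, 3.14]. Speed limits (rad/s): [2.22, 2.22, 2.79, 3.14, 3.14, 3.14].

## Interface

Orientations are given as a unit quaternion [x, y, z, w].
In Python, from rig import telemetry, cams, ticket gives the robot as it stands.
- The arm moves only by the tool play_rows, never from a script. Its argument "targets" is a list of rows, each an object with "delta_pos": the shift along the tool's x, y, z as a fraction of full scale, a list of three; "angular": the turn, a rotation vector about the tool's x, y, z as a fraction of full scale, a list of three; "gripper": the opening, from -1 (shut) to 1 (fully open). In form: [{"delta_pos": [tx, ty, tz], "angular": [ax, ay, az], "gripper": gripper}, ...]. A call has 1 to 8 rows; each row shifts and turns the commanded pose from where the row before left it, along the tool's axes as they then stand; what a row does not reach is not made up. Full scale, the value 1, is 0.3 m for a shift and pi/2 rad for a turn. A row lasts 1/10 s, in which the tool goes at most 50 mm and 8.59 degrees, less where a joint would pass 70% of its speed; a pose out of reach is approached as far as the arm can. A call with a number of a shift or a turn outside -1 to 1 is refused whole. A call with a gripper value outside its range is refused whole. The fingers move at their own pace and stop on an object; "squeeze" is the grip in N (left out, the last holds). Time passes only in rows, so rows that do not move let the fingers close. It gives the time, the measured TCP pose, the force, the opening and the grip force at its end, in the units of the state.
- telemetry.sense(): the state, without advancing time (a new reading comes with each control period).
- cams.capture(name): name is "scene" or "top" or "wrist"; returns (picture, depth): 480x640x3 uint8, blue, green, red; 480x640 float32, m along the optical axis (not along the pixel's ray), 0 where there is no reading.
- cams.calibration(name): a dict with "fovy" (degrees; the focal length in pixels is half the picture's height over the tangent of half this angle, whatever the lens; pixels are square), "cx", "cy" (the principal point, pixels), "rvec" (rotation vector, rad) and "tvec" (3), from world to camera coordinates, as OpenCV has them; the wrist camera has in their place "hand_eye" (4x4, takes a point from camera to tool coordinates, whose origin is the TCP and whose axes are the flange's). Camera axes: x right, y down, z forward; pixel columns grow to the right and rows downward; lengths in m; the calibration is good to about 2 mm. A picture is of the moment at which its call begins: read the wrist's pose just before it. calibration takes no time and is no camera call.
- ticket.finish_job(): hands the job in; it is judged then, once.
The state is a dict: "time_s": time; "joints": joint angles; "joint_velocities": joint speeds; "joint_torque": joint torques, N m; "eef_pos": TCP position; "ee_rot": TCP orientation; "force": force on the tool from outside, world axes, zero at the start; "moment": the same for the moment, N m; "finger_gap": finger opening in m; "grip_force": force on a finger pad.
Only numpy, scipy, OpenCV 4.12 (cv2) and the standard library are available. Lean on these libraries where they do the work, as an engineer would, in place of code of your own. Each camera call takes 0.05 s, during which the arm holds its last target. There are 200 camera calls.

## Working session

There is one attempt and no reset: what is moved stays moved. The work goes in short steps, Python scripts to look and compute and a tool call to move; the robot and the scene stay as the last step left them, time stands still between calls to the robot, and variables do not carry over. Pictures are saved under pics/ and viewed, at most 10 in all, crops included, and the job is handed in when it is done.

Besides the shell and the picture viewer there is one more tool, called after ">>>" as name([rows], argument=value, ...), one row to a line, values as JSON. play_rows: Moves the arm, as the interface text tells. Its arguments: {"type":"object","properties":{"targets":{"type":"array","items":{"type":"object","properties":{"delta_pos":{"type":"array","items":{"type":"number"}},"angular":{"type":"array","items":{"type":"number"}},"gripper":{"type":"number"}}}},"squeeze":{"type":"number"}},"required":["targets"]}

```bash
ls; mkdir -p pics; python3 - <<'E'
from rig import telemetry,cams
import cv2,numpy as np
s=telemetry.sense();print({k:np.round(v,3) for k,v in s.items()})
for n in ["scene","top","wrist"]:
    p,d=cams.capture(n);cv2.imwrite(f"pics/{n}0.png",p);np.save(f"pics/{n}0.npy",d);print(n,cams.calibration(n))
E
```

```text
pics
{'time_s': np.float64(0.0), 'joints': array([ 1.141,  0.239, -0.014,  1.319, -0.   ,  1.571]), 'joint_velocities': array([-0.002,  0.   ,  0.   ,  0.001, -0.002,  0.002]), 'joint_torque': array([-1.0000e-03, -5.3879e+01,  3.4644e+01,  1.8000e-02, -0.0000e+00,
        0.0000e+00]), 'eef_pos': array([0.219, 0.477, 0.195]), 'ee_rot': array([ 0.213,  0.977, -0.001, -0.   ]), 'force': array([0.48 , 0.297, 0.824]), 'moment': array([ 0.048, -0.046, -0.02 ]), 'grip_force': np.float64(0.0), 'finger_gap': np.float64(0.086)}
scene {'fovy': 46.272635521650976, 'cx': 323.35078690536903, 'cy': 239.22036687292712, 'rvec': array([ 1.76742353,  1.77359694, -0.73884814]), 'tvec': array([ 0.00869303, -0.30339585,  1.62703033])}
top {'fovy': 51.772510033624286, 'cx': 328.5825173605021, 'cy': 240.47063230617974, 'rvec': array([ 2.16904314, -2.13651365,  0.13596885]), 'tvec': array([-0.01545177,  0.52460266,  1.26168126])}
wrist {'fovy': 65.91084167834282, 'cx': 317.7612872163024, 'cy': 241.28058239752093, 'hand_eye': array([[ 8.61228484e-05, -9.55934018e-01, -2.93581583e-01,
         7.47707570e-02],
       [ 9.99999682e-01,  3.15268112e-04, -7.33195491e-04,
        -1.14647408e-03],
       [ 7.93443423e-04, -2.93581426e-01,  9.55933741e-01,
        -1.77475040e-01],
       [ 0.00000000e+00,  0.00000000e+00,  0.00000000e+00,
         1.00000000e+00]])}
```

View pics/top0.png

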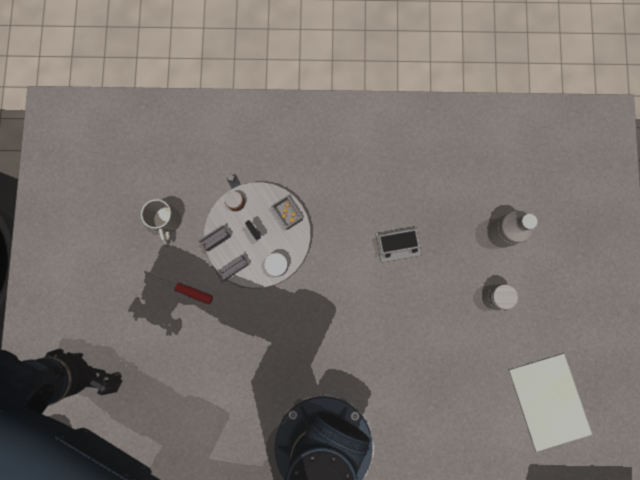

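View pics/scene0.png

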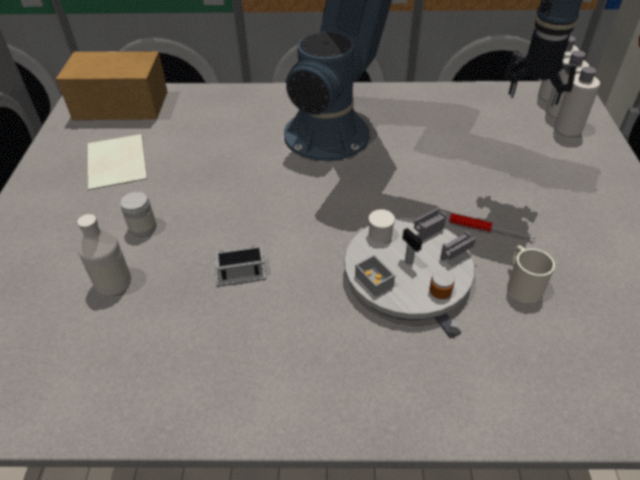

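The top view shows the plate on its stand at (400,243), the carousel at about (257,234), the empty seat's rails at (215,237) and (234,265), and the pointer at (233,181). Scene view: plate at (240,258), knob at (412,240). Next I'll measure roughly by depth and rays, then refine with the wrist camera.

```bash
cat > h.py <<'E'
import numpy as np,cv2
from rig import telemetry,cams
from scipy.spatial.transform import Rotation as R
def pose(n,s=None):  # camera->world R,t
    c=cams.calibration(n)
    if n=="wrist":
        s=s or telemetry.sense();T=np.eye(4);T[:3,:3]=R.from_quat(s["ee_rot"]).as_matrix();T[:3,3]=s["eef_pos"]
        T=T@c["hand_eye"];return T[:3,:3],T[:3,3],c
    Rm=cv2.Rodrigues(c["rvec"])[0];return Rm.T,-Rm.T@c["tvec"],c
def rays(P,uv):
    Rm,t,c=P;f=240/np.tan(np.radians(c["fovy"]/2));uv=np.atleast_2d(uv).astype(float)
    return t,np.c_[(uv[:,0]-c["cx"])/f,(uv[:,1]-c["cy"])/f,np.ones(len(uv))]@Rm.T
def plane(P,uv,z):
    t,d=rays(P,uv);return t+d*((z-t[2])/d[:,2])[:,None]
def deep(P,uv,D):
    t,d=rays(P,uv);uv=np.atleast_2d(uv).astype(int);return t+d*D[uv[:,1],uv[:,0]][:,None]
def cross(P1,u1,P2,u2):
    a,d=rays(P1,u1);b,e=rays(P2,u2);d=d[0];e=e[0]
    k=np.linalg.lstsq(np.c_[d,-e],b-a,rcond=None)[0];p,q=a+k[0]*d,b+k[1]*e
    return (p+q)/2,np.linalg.norm(p-q)
E
python3 - <<'E'
from h import *
np.set_printoptions(precision=4,suppress=True)
T=pose("top");S=pose("scene");D=np.load("pics/top0.npy");E=np.load("pics/scene0.npy")
# dense top points
u,v=np.meshgrid(range(640),range(480));uv=np.c_[u.ravel(),v.ravel()]
W=deep(T,uv,D).reshape(480,640,3)
img=cv2.imread("pics/top0.png")
def rect(m):
    m=m.astype(np.uint8);c=max(cv2.findContours(m,0,1)[0],key=cv2.contourArea);return cv2.minAreaRect(c)
sub=np.zeros((480,640),bool);sub[220:270,365:430]=1
dark=rect(sub&(img.max(2)<45)&(W[...,2]>.03));print("glass",dark,plane(T,cv2.boxPoints(dark),.046),plane(T,dark[0],.046))
print("heights plate",np.median(W[236:246,392:408,2]))
ts=np.zeros((480,640),bool);ts[170:300,190:325]=1
tt=ts&(abs(W[...,2]-.045)<.008)
c=np.vstack(cv2.findContours(tt.astype(np.uint8),0,1)[0]);(cx,cy),r=cv2.minEnclosingCircle(c);print("disc",cx,cy,r,plane(T,(cx,cy),.045),plane(T,(cx+r,cy),.045))
k=ts&(W[...,2]>.115)&(W[...,2]<.14);print("knob",k.sum(),rect(k),plane(T,rect(k)[0],.127),np.median(W[k],0))
for n,a in dict(plate=((399,241),(240,258)),knob=((253,229),(412,240)),seatA=((214,238),(458,247)),seatB=((234,266),(430,224)),pointer=((233,178),(453,331))).items(): print(n,*cross(T,a[0],S,a[1]),deep(T,a[0],D)[0],deep(S,a[1],E)[0])
big=lambda im,x,y,w,h:cv2.resize(im[y:y+h,x:x+w],None,fx=4,fy=4,interpolation=2)
cv2.imwrite("pics/crop1.png",big(img,190,165,130,130));
E
```

```text
glass ((398.8160095214844, 240.9879913330078), (13.505852699279785, 32.73603820800781), 79.69515228271484) [[ 0.5336 -0.1449  0.046 ]
 [ 0.5503 -0.2286  0.046 ]
 [ 0.5155 -0.2346  0.046 ]
 [ 0.499  -0.1512  0.046 ]] [[ 0.5246 -0.1898  0.046 ]]
heights plate 0.046810843092658594
disc 253.77322387695312 230.16758728027344 58.240623474121094 [[0.5475 0.1877 0.045 ]] [[0.5498 0.036  0.045 ]]
knob 125 ((252.11537170410156, 229.42306518554688), (20.80125617980957, 5.8243513107299805), 56.30992889404297) [[0.537  0.1789 0.127 ]] [0.5375 0.1788 0.1282]
plate [ 0.5247 -0.1885  0.0432] 0.0042993403501323 [ 0.5237 -0.1894  0.0523] [ 0.5277 -0.1856  0.0464]
knob [0.5402 0.1801 0.1137] 0.002371364907048338 [0.5376 0.1763 0.1302] [0.5458 0.1802 0.1195]
seatA [0.5218 0.2847 0.073 ] 0.0018344815743612736 [0.5215 0.2835 0.0745] [0.5347 0.2815 0.0868]
seatB [0.4512 0.2322 0.0736] 0.004440829798829586 [0.4511 0.2298 0.0741] [0.4614 0.232  0.0837]
pointer [0.6952 0.2563 0.0102] 0.003374446984402736 [0.69   0.2507 0.0294] [0.6985 0.2568 0.0152]
```

View pics/crop1.png

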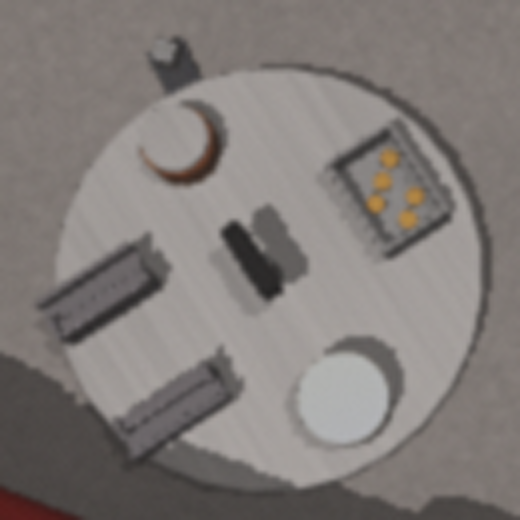

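The crop shows the seat rails at about (216,237) and (236,267) in full-image pixels, the knob bar at (253,230) with its long axis tangential, and the pointer post at (231,177). These give:
- plate at about (0.525,-0.190), x heading 11°
- axis at about (0.538,0.179), seat heading about 123°

I'll go over the seat first to look with the wrist camera.

```bash
cat > plan.py <<'E'
from h import *
import json
def plan(p,head=None,n=None,start=None,g=None,show=True):
    """rows from start pose (pos,heading deg) to p with tool y at heading, tool down"""
    s=telemetry.sense();Rm=R.from_quat(s["ee_rot"]);pos=s["eef_pos"]
    if start is not None: pos,Rm=start
    def down(h):
        h=np.radians(h);y=np.array([np.cos(h),np.sin(h),0]);z=np.array([0,0,-1.]);return R.from_matrix(np.c_[np.cross(y,z),y,z])
    Y=Rm.as_matrix()[:,1];h0=np.degrees(np.arctan2(Y[1],Y[0]))
    G=down(h0 if head is None else head);rv=(Rm.inv()*G).as_rotvec();d=np.array(p)-pos
    n=n or int(max(np.ceil(np.linalg.norm(d)/.045),np.ceil(np.linalg.norm(rv)/.135)))
    rows=[];cur=Rm;out=pos.copy()
    for i in range(n):
        t=cur.inv().apply(pos+d*(i+1)/n-out)/.3;a=rv/n/(np.pi/2)
        t=np.round(t,3);a=np.round(a,4);out=out+cur.apply(t*.3);cur=cur*R.from_rotvec(a*np.pi/2);rows.append((t.tolist(),a.tolist()))
    if show:
        print("heading",h0,"rows",n)
        for r in rows: print(r)
    return out,cur
E
python3 -c "
from plan import *
plan([.480,.262,.22],n=8)"
```

```text
heading 65.3739831821324 rows 8
([-0.136, -0.036, -0.01], [-0.0001, -0.0, -0.0])
([-0.137, -0.036, -0.011], [-0.0001, -0.0, -0.0])
([-0.136, -0.036, -0.01], [-0.0001, -0.0, -0.0])
([-0.136, -0.036, -0.01], [-0.0001, -0.0, -0.0])
([-0.137, -0.036, -0.011], [-0.0001, -0.0, -0.0])
([-0.136, -0.036, -0.01], [-0.0001, -0.0, -0.0])
([-0.136, -0.036, -0.01], [-0.0001, -0.0, -0.0])
([-0.137, -0.036, -0.011], [-0.0001, -0.0, -0.0])
```

>>> play_rows([
  {"delta_pos":[-0.136,-0.036,-0.01],"angular":[0,0,0],"gripper":1},
  {"delta_pos":[-0.137,-0.036,-0.011],"angular":[0,0,0],"gripper":1},
  {"delta_pos":[-0.136,-0.036,-0.01],"angular":[0,0,0],"gripper":1},
  {"delta_pos":[-0.136,-0.036,-0.01],"angular":[0,0,0],"gripper":1},
  {"delta_pos":[-0.137,-0.036,-0.011],"angular":[0,0,0],"gripper":1},
  {"delta_pos":[-0.136,-0.036,-0.01],"angular":[0,0,0],"gripper":1},
  {"delta_pos":[-0.136,-0.036,-0.01],"angular":[0,0,0],"gripper":1},
  {"delta_pos":[-0.137,-0.036,-0.011],"angular":[0,0,0],"gripper":1},
])

```text
time_s: 0.95
eef_pos: [0.4813, 0.2609, 0.2205]
ee_rot: [0.213, 0.977, -0.0, -0.0]
force: [0.5, 0.6, -0.6]
finger_gap: 0.0855
grip_force: 0.0
```

```bash
python3 - <<'E'
from h import *
import pickle
s=telemetry.sense();p,d=cams.capture("wrist");print(s["eef_pos"],s["joints"],s["joint_velocities"])
cv2.imwrite("pics/w1.png",p);pickle.dump((s,d),open("pics/w1.pkl","wb"))
from plan import plan
plan([.525,-.19,.17],11.3)
E
```

```text
[0.48132561 0.26089751 0.22047295] [4.96692795e-01 2.70909143e-01 9.46745519e-02 1.39484831e+00
 2.90951161e-05 9.26536852e-01] [-0.73528229  0.25550725  0.43285564  0.174264   -0.00077958 -0.73176965]
heading 65.21012359443758 rows 11
([-0.068, -0.118, 0.016], [0.0, 0.0002, 0.0545])
([-0.077, -0.112, 0.015], [0.0, 0.0002, 0.0545])
([-0.087, -0.105, 0.016], [0.0, 0.0002, 0.0545])
([-0.095, -0.097, 0.015], [0.0, 0.0002, 0.0545])
([-0.104, -0.089, 0.016], [0.0, 0.0002, 0.0545])
([-0.11, -0.079, 0.015], [0.0, 0.0002, 0.0545])
([-0.117, -0.07, 0.016], [0.0, 0.0002, 0.0545])
([-0.123, -0.059, 0.015], [0.0, 0.0002, 0.0545])
([-0.127, -0.049, 0.015], [0.0, 0.0002, 0.0545])
([-0.131, -0.037, 0.016], [0.0, 0.0002, 0.0545])
([-0.133, -0.027, 0.015], [0.0, 0.0002, 0.0545])
```

View pics/w1.png

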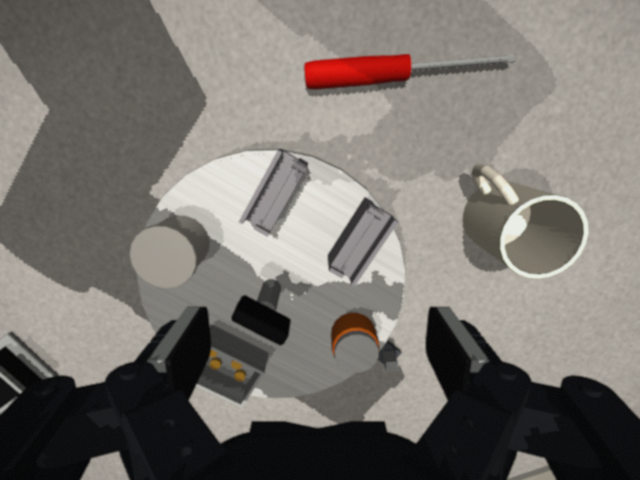

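The wrist view shows the seat rails at (277,192) and (362,240), the knob at (262,320), the screwdriver and the mug. The arm was still settling, so I'll retake the picture at rest and measure.

>>> play_rows([
  {"delta_pos":[0,0,0],"angular":[0,0,0],"gripper":1},
  {"delta_pos":[0,0,0],"angular":[0,0,0],"gripper":1},
])

```text
time_s: 1.2
eef_pos: [0.48, 0.2621, 0.2201]
ee_rot: [0.214, 0.977, -0.0, -0.0]
force: [-0.8, -0.3, -0.3]
finger_gap: 0.0849
grip_force: 0.0
```

```bash
python3 - <<'E'
from h import *
import pickle
np.set_printoptions(precision=4,suppress=True)
s=telemetry.sense();p,D=cams.capture("wrist");print(s["eef_pos"],abs(s["joint_velocities"]).max())
cv2.imwrite("pics/w2.png",p);pickle.dump((s,D),open("pics/w2.pkl","wb"))
P=pose("wrist",s);u,v=np.meshgrid(range(640),range(480));W=deep(P,np.c_[u.ravel(),v.ravel()],D).reshape(480,640,3)
z=W[...,2]; a=np.hypot(W[...,0]-.54,W[...,1]-.18)<.15
def rects(m,amin=200):
    o=[]
    for c in cv2.findContours(m.astype(np.uint8),0,1)[0]:
        if cv2.contourArea(c)>amin:o.append(cv2.minAreaRect(c))
    return o
for nm,lo,hi in(("rail",.08,.094),("knob",.118,.135)):
    m=a&(z>lo)&(z<hi)
    for c in cv2.findContours(m.astype(np.uint8),0,1)[0]:
        if cv2.contourArea(c)<150: continue
        k=np.zeros((480,640),np.uint8);cv2.drawContours(k,[c],-1,1,-1);q=W[(k>0)&m]
        (cx,cy),wh,an=cv2.minAreaRect((q[:,:2]*1000).astype(np.float32))
        B=cv2.boxPoints(((cx,cy),wh,an));e=B[1]-B[0];f=B[2]-B[1];L=e if np.linalg.norm(e)>np.linalg.norm(f) else f
        print(nm,(cx,cy),wh,"long heading",np.degrees(np.arctan2(L[1],L[0])),"z med",np.median(q[:,2]),"pix",cv2.minAreaRect(c)[0])
# pointer post tip
m=(z>.018)&(z<.036)&(np.hypot(W[...,0]-.54,W[...,1]-.18)>.15)&(np.hypot(W[...,0]-.54,W[...,1]-.18)<.2)
q=W[m];print("post",m.sum(),np.median(q,0) if m.any() else 0)
# disc
m=a&(abs(z-.045)<.005);c=W[m][:,:2];(x,y),r=cv2.minEnclosingCircle((c*1000).astype(np.float32));print("disc",x,y,r)
E
```

```text
[0.48   0.2621 0.2201] 0.026683722455787824
rail (618.2907104492188, 237.08987426757812) (42.65632247924805, 43.05417251586914) long heading -47.737823 z med 0.08687200309333054 pix (355.5, 353.5)
rail (450.6895751953125, 142.3267822265625) (54.468692779541016, 20.179855346679688) long heading 11.662181 z med 0.08973012486216203 pix (179.98069763183594, 243.5723419189453)
rail (529.5419921875, 290.7596740722656) (4.908287048339844, 70.09834289550781) long heading -55.63386 z med 0.08936661672371043 pix (372.1155700683594, 253.90086364746094)
rail (513.7376098632812, 280.3092041015625) (14.657032012939453, 69.29216766357422) long heading -55.000984 z med 0.08419355907430814 pix (354.1421203613281, 243.2465057373047)
rail (451.3609313964844, 237.18971252441406) (13.95163631439209, 69.41854095458984) long heading -55.393208 z med 0.08438698178789542 pix (279.33380126953125, 199.90652465820312)
rail (435.9250183105469, 226.1266632080078) (4.061304092407227, 69.85881042480469) long heading -55.39982 z med 0.09019625369561063 pix (259.3056945800781, 188.93948364257812)
knob (536.416015625, 180.89822387695312) (49.9339485168457, 14.927260398864746) long heading 34.493645 z med 0.1255973111392561 pix (259.5000305175781, 327.0000305175781)
post 194 [0.6866 0.2579 0.0283]
disc 536.8091430664062 180.53466796875 139.80679321289062
```

Seat measured at (0.4826,0.2586), r=94.8 mm, heading 124.6°. Axis is (0.5366,0.1807) and knob z is about 0.126. All of these match the given sizes. Next, the plate.

>>> play_rows([
  {"delta_pos":[-0.068,-0.118,0.016],"angular":[0,0,0.0545],"gripper":1},
  {"delta_pos":[-0.077,-0.112,0.015],"angular":[0,0,0.0545],"gripper":1},
  {"delta_pos":[-0.087,-0.105,0.016],"angular":[0,0,0.0545],"gripper":1},
  {"delta_pos":[-0.095,-0.097,0.015],"angular":[0,0,0.0545],"gripper":1},
  {"delta_pos":[-0.104,-0.089,0.016],"angular":[0,0,0.0545],"gripper":1},
  {"delta_pos":[-0.11,-0.079,0.015],"angular":[0,0,0.0545],"gripper":1},
  {"delta_pos":[-0.117,-0.07,0.016],"angular":[0,0,0.0545],"gripper":1},
  {"delta_pos":[-0.123,-0.059,0.015],"angular":[0,0,0.0545],"gripper":1},
])

```text
time_s: 2.05
eef_pos: [0.5093, -0.0633, 0.1833]
ee_rot: [0.529, 0.848, 0.0, 0.0]
force: [1.3, 0.9, 0.1]
finger_gap: 0.0857
grip_force: 0.0
```

>>> play_rows([
  {"delta_pos":[-0.127,-0.049,0.015],"angular":[0,0,0.0545],"gripper":1},
  {"delta_pos":[-0.131,-0.037,0.016],"angular":[0,0,0.0545],"gripper":1},
  {"delta_pos":[-0.133,-0.027,0.015],"angular":[0,0,0.0545],"gripper":1},
  {"delta_pos":[0,0,0],"angular":[0,0,0],"gripper":1},
  {"delta_pos":[0,0,0],"angular":[0,0,0],"gripper":1},
])

```text
time_s: 2.55
eef_pos: [0.5204, -0.1845, 0.1693]
ee_rot: [0.633, 0.774, -0.0, -0.0]
force: [-0.8, 0.4, -0.3]
finger_gap: 0.0858
grip_force: 0.0
```

```bash
cat > pl.py <<'E'
from h import *
import pickle,sys
np.set_printoptions(precision=4,suppress=True)
s=telemetry.sense();p,D=cams.capture("wrist");print(s["eef_pos"],abs(s["joint_velocities"]).max())
n=sys.argv[1];cv2.imwrite(f"pics/{n}.png",p);pickle.dump((s,D),open(f"pics/{n}.pkl","wb"))
P=pose("wrist",s);u,v=np.meshgrid(range(640),range(480));W=deep(P,np.c_[u.ravel(),v.ravel()],D).reshape(480,640,3)
near=np.hypot(W[...,0]-.525,W[...,1]+.19)<.08;z=W[...,2]
def rep(nm,m):
    c=max(cv2.findContours(m.astype(np.uint8),0,1)[0],key=cv2.contourArea);k=np.zeros((480,640),np.uint8);cv2.drawContours(k,[c],-1,1,-1);q=W[(k>0)&m]
    r=cv2.minAreaRect((q[:,:2]*1000).astype(np.float32));print(nm,r,"z",np.median(q[:,2]),"pix",cv2.minAreaRect(c));return cv2.minAreaRect(c)
m=near&(z>.0425)&(z<.056)
rep("plate top",m)
g=rep("glass",m&(p.max(2)<60))
b=plane(P,cv2.boxPoints(g),.0458);print(plane(P,g[0],.0458));
for i in range(2): e=b[i+1]-b[i];print(np.linalg.norm(e),np.degrees(np.arctan2(e[1],e[0])))
E
python3 pl.py w3
```

```text
[ 0.5204 -0.1845  0.1693] 0.027648730928523883
plate top ((523.1708374023438, -188.96214294433594), (50.054264068603516, 100.50035095214844), 11.077353477478027) z 0.045102339571416405 pix ((321.4999694824219, 222.49996948242188), (60.99999237060547, 114.99998474121094), -0.0)
glass ((523.3226928710938, -188.806640625), (41.055023193359375, 90.68999481201172), 11.102580070495605) z 0.04505766627797003 pix ((322.0, 223.0), (104.0, 50.0), 90.0)
[[ 0.5236 -0.1865  0.0458]]
0.04018240323814547 11.456311066485197
0.0899742327349468 -77.22623884845805
```

View pics/w3.png

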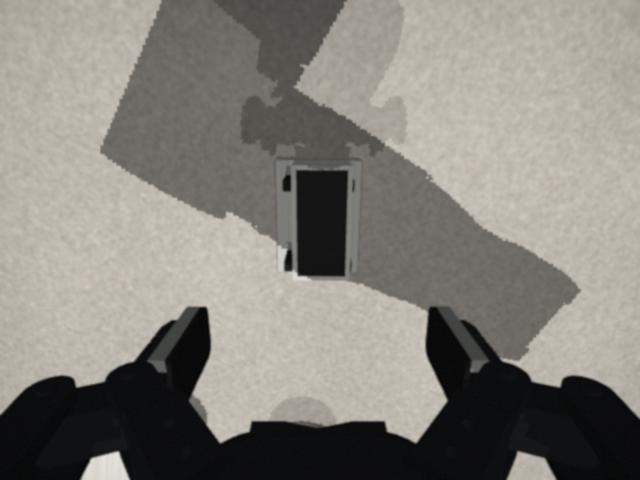

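The plate is in clear view at pixel (322,223), 50x100 mm as measured, at (0.5233,-0.1890), heading 11.1°. I'll line up lower and take a second view to check the height.

```bash
python3 -c "
from plan import *
plan([.5233,-.189,.11],11.1,n=2)"
```

```text
heading 11.513275604517542 rows 2
([-0.009, 0.003, 0.099], [-0.0001, -0.0002, 0.0023])
([-0.01, 0.003, 0.099], [-0.0001, -0.0002, 0.0023])
```

>>> play_rows([
  {"delta_pos":[-0.009,0.003,0.099],"angular":[0,0,0.0023],"gripper":1},
  {"delta_pos":[-0.01,0.003,0.099],"angular":[0,0,0.0023],"gripper":1},
  {"delta_pos":[0,0,0],"angular":[0,0,0],"gripper":1},
  {"delta_pos":[0,0,0],"angular":[0,0,0],"gripper":1},
])

```text
time_s: 3.0
eef_pos: [0.5235, -0.1889, 0.1108]
ee_rot: [0.635, 0.772, -0.0, -0.0]
force: [-0.3, 0.5, 0.6]
finger_gap: 0.0854
grip_force: 0.0
```

```bash
python3 pl.py w4; python3 - <<'E'
from h import *;import pickle
from plan import plan
a,b=[pickle.load(open(f"pics/{n}.pkl","rb"))[0] for n in("w3","w4")]
def c(n):
    p=cv2.imread(f"pics/{n}.png");m=(p.max(2)<60).astype(np.uint8);m[300:]=0
    k=[x for x in cv2.findContours(m,0,1)[0] if cv2.contourArea(x)>3000];k=min(k,key=lambda x:abs(cv2.minAreaRect(x)[0][0]-320));r=cv2.minAreaRect(k);print(r);return r[0]
print("two-view glass centre",cross(pose("wrist",a),c("w3"),pose("wrist",b),c("w4")))
plan([.5233,-.189,.022],11.1,n=4)
E
```

```text
[ 0.5235 -0.1889  0.1108] 0.03280209887555318
plate top ((523.2045288085938, -188.71238708496094), (50.17243957519531, 100.1760482788086), 11.085917472839355) z 0.045076968879650556 pix ((318.5, 235.5), (139.0, 77.0), 90.0)
glass ((523.36376953125, -188.54270935058594), (41.575782775878906, 90.74467468261719), 11.237150192260742) z 0.045030320909569876 pix ((318.5, 236.0), (126.0, 63.0), 90.0)
[[ 0.5227 -0.1859  0.0458]]
0.040854029642761185 11.153033964741313
0.08981511083787014 -77.39163643091888
((322.0, 223.0), (104.0, 50.0), 90.0)
((318.5, 236.0), (126.0, 63.0), 90.0)
two-view glass centre (array([ 0.5239975 , -0.19007579,  0.03134769]), np.float64(0.0009468800900450203))
heading 11.116261895966618 rows 4
([0.0, -0.001, 0.075], [0.0002, 0.0001, 0.0])
([0.001, -0.0, 0.074], [0.0002, 0.0001, 0.0])
([0.0, -0.001, 0.075], [0.0002, 0.0001, 0.0])
([0.001, -0.001, 0.074], [0.0002, 0.0001, 0.0])
```

>>> play_rows([
  {"delta_pos":[0,-0.001,0.075],"angular":[0,0,0],"gripper":1},
  {"delta_pos":[0,0,0.074],"angular":[0,0,0],"gripper":1},
  {"delta_pos":[0,-0.001,0.075],"angular":[0,0,0],"gripper":1},
  {"delta_pos":[0,-0.001,0.074],"angular":[0,0,0],"gripper":1},
  {"delta_pos":[0,0,0],"angular":[0,0,0],"gripper":1},
])

```text
time_s: 3.55
eef_pos: [0.5219, -0.1897, 0.02]
ee_rot: [0.636, 0.772, -0.0, -0.001]
force: [-0.4, 0.3, 0.4]
finger_gap: 0.0849
grip_force: 0.0
```

>>> play_rows([
  {"delta_pos":[0,0,0],"angular":[0,0,0],"gripper":0},
  {"delta_pos":[0,0,0],"angular":[0,0,0],"gripper":0},
  {"delta_pos":[0,0,0],"angular":[0,0,0],"gripper":0},
  {"delta_pos":[0,0,0],"angular":[0,0,0],"gripper":0},
], squeeze=25)

```text
time_s: 3.95
eef_pos: [0.5233, -0.1907, 0.0217]
ee_rot: [0.636, 0.772, 0.0, 0.001]
force: [0.2, 1.0, -0.1]
finger_gap: 0.0426
grip_force: 0.0
```

Gap reads 42.6 mm with no grip force, which shouldn't happen with a 50 mm plate between the fingers. I'll look.

```bash
python3 - <<'E'
from h import *
s=telemetry.sense();print(s["eef_pos"],s["finger_gap"],s["grip_force"])
p,d=cams.capture("wrist");t,dt=cams.capture("scene")
cv2.imwrite("pics/w5.png",np.hstack([cv2.resize(p[150:450,120:520],(400,300)),cv2.resize(t[190:310,180:340],(400,300))]))
E
```

```text
[ 0.52328852 -0.19070004  0.02173949] 0.04262491325331393 0.0
```

View pics/w5.png

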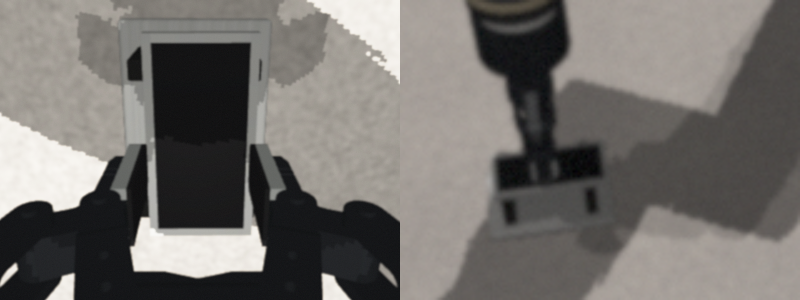

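Right: the plate lies between the pads, seen from the wrist at crop x 150–250, with the pads just outside it. I'll measure the pads by depth.

```bash
python3 - <<'E'
from h import *
np.set_printoptions(precision=4,suppress=True)
s=telemetry.sense();p,D=cams.capture("wrist");c=cams.calibration("wrist");H=c["hand_eye"]
f=240/np.tan(np.radians(c["fovy"]/2))
u,v=np.meshgrid(range(640),range(480));C=np.stack([(u-c["cx"])/f*D,(v-c["cy"])/f*D,D],-1)@H[:3,:3].T+H[:3,3]
print("tool coords x,y,z")
for row in (300,320,340,360,380):
    print(row,[(x,np.round(C[row,x]*1000,0).astype(int).tolist()) for x in range(228,420,12) ])
E
```

```text
tool coords x,y,z
300 [(228, [-24, -54, 22]), (240, [-24, -47, 22]), (252, [10, -26, -47]), (264, [8, -22, -43]), (276, [-2, -20, -23]), (288, [-2, -14, -24]), (300, [-1, -9, -25]), (312, [-1, -3, -24]), (324, [-1, 2, -25]), (336, [-2, 8, -23]), (348, [-1, 13, -24]), (360, [-1, 19, -24]), (372, [10, 21, -46]), (384, [10, 25, -46]), (396, [-24, 46, 23]), (408, [-25, 53, 23])]
320 [(228, [6, -34, -55]), (240, [9, -28, -62]), (252, [10, -23, -62]), (264, [0, -22, -45]), (276, [-11, -20, -24]), (288, [-12, -14, -24]), (300, [-12, -9, -24]), (312, [-12, -3, -24]), (324, [-12, 2, -24]), (336, [-11, 8, -24]), (348, [-12, 14, -24]), (360, [-12, 19, -24]), (372, [2, 21, -48]), (384, [10, 23, -62]), (396, [10, 27, -62]), (408, [6, 33, -55])]
340 [(228, [11, -28, -78]), (240, [9, -25, -74]), (252, [8, -22, -72]), (264, [-8, -22, -47]), (276, [-22, -20, -24]), (288, [-23, -15, -23]), (300, [-22, -9, -24]), (312, [-22, -3, -24]), (324, [-22, 2, -24]), (336, [-22, 8, -24]), (348, [-23, 14, -23]), (360, [-22, 19, -24]), (372, [-6, 21, -50]), (384, [8, 21, -73]), (396, [9, 24, -74]), (408, [11, 28, -77])]
360 [(228, [10, -26, -86]), (240, [11, -22, -87]), (252, [1, -22, -73]), (264, [-37, -27, -18]), (276, [-33, -21, -25]), (288, [-33, -15, -24]), (300, [-33, -9, -24]), (312, [-33, -3, -24]), (324, [-33, 2, -24]), (336, [-33, 8, -24]), (348, [-33, 14, -24]), (360, [-34, 20, -23]), (372, [-33, 26, -24]), (384, [2, 21, -74]), (396, [11, 22, -87]), (408, [11, 25, -87])]
380 [(228, [16, -22, -103]), (240, [16, -19, -102]), (252, [-5, -22, -75]), (264, [-80, -35, 22]), (276, [-45, -21, -24]), (288, [-45, -15, -24]), (300, [-45, -9, -24]), (312, [-45, -3, -24]), (324, [-45, 3, -23]), (336, [-44, 8, -25]), (348, [-45, 14, -23]), (360, [-45, 20, -24]), (372, [-81, 34, 23]), (384, [-6, 22, -73]), (396, [16, 18, -102]), (408, [15, 22, -101])]
```

```bash
python3 - <<'E'
from h import *
s=telemetry.sense();p,D=cams.capture("wrist");c=cams.calibration("wrist");H=c["hand_eye"]
f=240/np.tan(np.radians(c["fovy"]/2))
u,v=np.meshgrid(range(640),range(480));C=np.stack([(u-c["cx"])/f*D,(v-c["cy"])/f*D,D],-1)@H[:3,:3].T+H[:3,3]
for row in range(270,380,8):
    print(row,[np.round(C[row,x]*1000,0).astype(int).tolist() for x in range(248,276,3) ])
m=(abs(C[...,0])<14)&(C[...,2]<-26)&(C[...,2]>-60)&(abs(C[...,1])<30)
q=C[m]*1000;print("near-pad z hist",np.histogram(q[:,2],bins=range(-60,-24,3)))
E
```

```text
270 [[-1, -39, 13], [-1, -37, 13], [-2, -36, 14], [-2, -34, 14], [-2, -33, 14], [-2, -31, 14], [14, -23, -24], [13, -22, -24], [13, -21, -24], [13, -20, -24]]
278 [[-7, -40, 14], [-6, -38, 13], [-6, -36, 13], [-6, -34, 14], [-7, -33, 14], [-6, -31, 13], [9, -24, -24], [9, -22, -24], [10, -21, -25], [10, -20, -25]]
286 [[-11, -40, 13], [-12, -38, 15], [-11, -36, 14], [-11, -35, 14], [-11, -33, 14], [-11, -31, 14], [6, -24, -25], [6, -22, -24], [6, -21, -25], [5, -20, -24]]
294 [[-16, -40, 13], [9, -28, -40], [10, -26, -41], [10, -25, -42], [9, -24, -40], [10, -23, -41], [1, -24, -24], [2, -23, -24], [2, -21, -24], [2, -20, -25]]
302 [[10, -27, -49], [10, -26, -49], [10, -25, -49], [10, -24, -49], [10, -23, -48], [9, -22, -47], [5, -22, -38], [-3, -23, -24], [-2, -21, -25], [-2, -20, -24]]
310 [[10, -26, -54], [9, -25, -54], [9, -24, -54], [9, -23, -54], [9, -22, -54], [6, -22, -48], [1, -22, -39], [-7, -23, -23], [-6, -21, -25], [-6, -20, -24]]
318 [[10, -25, -62], [10, -24, -61], [10, -23, -61], [10, -22, -62], [6, -22, -55], [2, -22, -47], [-2, -22, -39], [-10, -23, -24], [-11, -22,
[... 615 characters left out ...]
, [-33, -27, -16], [-28, -24, -24], [-27, -22, -25], [-28, -21, -23]]
358 [[3, -23, -75], [2, -22, -73], [0, -22, -71], [-3, -22, -65], [-7, -22, -60], [-36, -28, -18], [-36, -26, -19], [-32, -24, -24], [-33, -23, -23], [-32, -21, -24]]
366 [[0, -23, -74], [0, -22, -74], [-3, -22, -70], [-7, -22, -65], [-11, -22, -60], [-41, -28, -18], [-41, -27, -18], [-41, -25, -18], [-36, -23, -24], [-36, -21, -25]]
374 [[-3, -23, -75], [-3, -22, -74], [-5, -22, -72], [-9, -22, -67], [-75, -37, 22], [-75, -35, 22], [-76, -33, 22], [-76, -32, 22], [-40, -23, -25], [-40, -21, -25]]
near-pad z hist (array([0, 0, 0, 0, 0, 0, 0, 0, 0, 0, 0]), array([-60, -57, -54, -51, -48, -45, -42, -39, -36, -33, -30, -27]))
```

Depth shows the real fingertips about 38 mm behind the reported TCP, 14 mm above the plate, so the pads closed above it without touching. I'll reopen, check the tip position when open, and go lower.

>>> play_rows([
  {"delta_pos":[0,0,0],"angular":[0,0,0],"gripper":1},
  {"delta_pos":[0,0,0],"angular":[0,0,0],"gripper":1},
  {"delta_pos":[0,0,0],"angular":[0,0,0],"gripper":1},
  {"delta_pos":[0,0,0],"angular":[0,0,0],"gripper":1},
])

```text
time_s: 4.55
eef_pos: [0.5226, -0.1905, 0.0207]
ee_rot: [0.636, 0.772, -0.0, -0.0]
force: [0.2, 0.4, -0.4]
finger_gap: 0.0851
grip_force: 0.0
```

```bash
cat > tip.py <<'E'
from h import *
s=telemetry.sense();p,D=cams.capture("wrist");c=cams.calibration("wrist");H=c["hand_eye"]
f=240/np.tan(np.radians(c["fovy"]/2))
u,v=np.meshgrid(range(640),range(480));C=(np.stack([(u-c["cx"])/f*D,(v-c["cy"])/f*D,D],-1)@H[:3,:3].T+H[:3,3])*1000
g=s["finger_gap"]*500
for sg in(-1,1):
    m=(abs(C[...,1]*sg-g-1)<3)&(abs(C[...,0])<12)&(C[...,2]<-26);q=C[m];print("tip z",np.percentile(q[:,2],[2,50,95,99]),"y",np.median(q[:,1]),"x",np.percentile(q[:,0],[2,98]),len(q))
m=(abs(C[...,1])<15)&(abs(C[...,0])<15);print("plate z",np.median(C[m][:,2]),s["eef_pos"],s["ee_rot"],s["finger_gap"])
E
python3 tip.py
```

```text
tip z [-112.73264041  -77.48213384  -53.09149138  -49.589236  ] y -43.37429406477257 x [-10.72781259  11.37801894] 4009
tip z [-111.59771165  -77.69416702  -53.18484113  -49.22400888] y 42.3542933097216 x [-10.73679369  11.34790531] 4334
plate z -113.36908336534046 [ 0.52261352 -0.19049152  0.02068506] [ 6.36040351e-01  7.71655794e-01 -7.51286894e-05 -4.56841070e-05] 0.0851362216674881
```

Open tips are at −48 mm and half-open at −38 mm, so the usable offset is about 35–40 mm. I'll descend 36 mm with a 1 mm correction.

>>> play_rows([
  {"delta_pos":[0.004,0.003,0.04],"angular":[0,0,0],"gripper":1},
  {"delta_pos":[0,0,0.04],"angular":[0,0,0],"gripper":1},
  {"delta_pos":[0,0,0.04],"angular":[0,0,0],"gripper":1},
  {"delta_pos":[0,0,0],"angular":[0,0,0],"gripper":1},
  {"delta_pos":[0,0,0],"angular":[0,0,0],"gripper":1},
])

```text
time_s: 5.1
eef_pos: [0.5228, -0.189, -0.016]
ee_rot: [0.636, 0.772, -0.0, -0.001]
force: [-0.4, 0.5, 0.6]
finger_gap: 0.0855
grip_force: 0.0
```

>>> play_rows([
  {"delta_pos":[0,0,0],"angular":[0,0,0],"gripper":0},
  {"delta_pos":[0,0,0],"angular":[0,0,0],"gripper":0},
  {"delta_pos":[0,0,0],"angular":[0,0,0],"gripper":0},
  {"delta_pos":[0,0,0],"angular":[0,0,0],"gripper":0},
  {"delta_pos":[0,0,0],"angular":[0,0,0],"gripper":0},
])

```text
time_s: 5.6
eef_pos: [0.5237, -0.1893, -0.0147]
ee_rot: [0.636, 0.772, 0.0, 0.0]
force: [-1.4, 0.4, 6.0]
finger_gap: 0.0495
grip_force: 25.9
```

```bash
python3 tip.py
```

```text
tip z [-121.20329545  -72.13994636  -59.19399338  -53.31096413] y -25.504342794471114 x [-10.85983475  11.33408736] 2221
tip z [-121.04647784  -73.95380298  -57.36070186  -48.17568979] y 25.123063257279153 x [-10.51749515  11.36447858] 2334
plate z -109.21366173120303 [ 0.52366606 -0.18931895 -0.01474203] [6.36070824e-01 7.71630526e-01 1.05646048e-04 4.76242849e-04] 0.04953582593588693
```

Gripped at 49.5 mm and 26 N. Lifting.

>>> play_rows([
  {"delta_pos":[0,0,-0.05],"angular":[0,0,0],"gripper":0},
  {"delta_pos":[0,0,-0.12],"angular":[0,0,0],"gripper":0},
  {"delta_pos":[0,0,-0.15],"angular":[0,0,0],"gripper":0},
  {"delta_pos":[0,0,-0.1],"angular":[0,0,0],"gripper":0},
  {"delta_pos":[0,0,0],"angular":[0,0,0],"gripper":0},
  {"delta_pos":[0,0,0],"angular":[0,0,0],"gripper":0},
], squeeze=30)

```text
time_s: 6.25
eef_pos: [0.5235, -0.1892, 0.1109]
ee_rot: [0.636, 0.772, 0.0, 0.0]
force: [0.1, 0.2, -0.2]
finger_gap: 0.0493
grip_force: 31.5
```

```bash
cat > held.py <<'E'
from h import *
s=telemetry.sense();p,D=cams.capture("wrist");cv2.imwrite("pics/held.png",p);c=cams.calibration("wrist");H=c["hand_eye"]
f=240/np.tan(np.radians(c["fovy"]/2))
u,v=np.meshgrid(range(640),range(480));C=(np.stack([(u-c["cx"])/f*D,(v-c["cy"])/f*D,D],-1)@H[:3,:3].T+H[:3,3])*1000
m=(abs(C[...,1])<30)&(abs(C[...,2]+61)<7)&(p.max(2)<70)&(abs(C[...,0])<55)&(abs(C[...,1])<23)
m=cv2.morphologyEx(m.astype(np.uint8),cv2.MORPH_OPEN,np.ones((3,3)))
k=max(cv2.findContours(m,0,1)[0],key=cv2.contourArea);kk=np.zeros((480,640),np.uint8);cv2.drawContours(kk,[k],-1,1,-1);q=C[(kk>0)&(m>0)]
print("glass in tool mm",cv2.minAreaRect(q[:,:2].astype(np.float32)),"z",np.median(q[:,2]),"x range",q[:,0].min(),q[:,0].max())
A=np.c_[q[:,0],q[:,1],np.ones(len(q))];print("slopes",np.linalg.lstsq(A,q[:,2],rcond=None)[0])
print(s["eef_pos"],s["finger_gap"],s["grip_force"])
E
python3 held.py; python3 -c "
from plan import *
plan([.4826,.2586,.11],124.6)"
```

```text
glass in tool mm ((3.651538848876953, -0.5483150482177734), (86.0113525390625, 42.046409606933594), 0.051064375787973404) z -59.62586415957894 x range -39.35464635438103 46.641617566282555
slopes [-5.19169756e-04  1.74861441e-03 -5.96264616e+01]
[ 0.52348732 -0.18920355  0.1108885 ] 0.04930972606863749 31.507181525230408
heading 11.00701989865302 rows 15
([0.099, 0.01, 0.0], [-0.0, -0.0, -0.0841])
([0.097, 0.023, 0.0], [-0.0, -0.0, -0.0841])
([0.094, 0.036, 0.0], [-0.0, -0.0, -0.0841])
([0.087, 0.048, 0.0], [-0.0, -0.0, -0.0841])
([0.081, 0.059, 0.0], [-0.0, -0.0, -0.0841])
([0.072, 0.069, 0.0], [-0.0, -0.0, -0.0841])
([0.062, 0.078, 0.0], [-0.0, -0.0, -0.0841])
([0.052, 0.085, 0.0], [-0.0, -0.0, -0.0841])
([0.04, 0.092, 0.0], [-0.0, -0.0, -0.0841])
([0.028, 0.096, 0.0], [-0.0, -0.0, -0.0841])
([0.014, 0.099, 0.0], [-0.0, -0.0, -0.0841])
([0.002, 0.1, 0.0], [-0.0, -0.0, -0.0841])
([-0.012, 0.099, 0.0], [-0.0, -0.0, -0.0841])
([-0.024, 0.096, 0.0], [-0.0, -0.0, -0.0841])
([-0.038, 0.093, 0.0], [-0.0, -0.0, -0.0841])
```

Held level and centred: the visible glass edge is at 46.6 mm, where 46 was expected. The underside is 53.6 mm above the reported TCP. Carry it to the seat.

>>> play_rows([
  {"delta_pos":[0.099,0.01,0],"angular":[0,0,-0.0841],"gripper":0},
  {"delta_pos":[0.097,0.023,0],"angular":[0,0,-0.0841],"gripper":0},
  {"delta_pos":[0.094,0.036,0],"angular":[0,0,-0.0841],"gripper":0},
  {"delta_pos":[0.087,0.048,0],"angular":[0,0,-0.0841],"gripper":0},
  {"delta_pos":[0.081,0.059,0],"angular":[0,0,-0.0841],"gripper":0},
  {"delta_pos":[0.072,0.069,0],"angular":[0,0,-0.0841],"gripper":0},
  {"delta_pos":[0.062,0.078,0],"angular":[0,0,-0.0841],"gripper":0},
  {"delta_pos":[0.052,0.085,0],"angular":[0,0,-0.0841],"gripper":0},
])

```text
time_s: 7.1
eef_pos: [0.5005, 0.0505, 0.1089]
ee_rot: [0.158, 0.988, -0.0, -0.001]
force: [-0.7, -0.2, -0.4]
finger_gap: 0.0494
grip_force: 31.5
```

>>> play_rows([
  {"delta_pos":[0.04,0.092,0],"angular":[0,0,-0.0841],"gripper":0},
  {"delta_pos":[0.028,0.096,0],"angular":[0,0,-0.0841],"gripper":0},
  {"delta_pos":[0.014,0.099,0],"angular":[0,0,-0.0841],"gripper":0},
  {"delta_pos":[0.002,0.1,0],"angular":[0,0,-0.0841],"gripper":0},
  {"delta_pos":[-0.012,0.099,0],"angular":[0,0,-0.0841],"gripper":0},
  {"delta_pos":[-0.024,0.096,0],"angular":[0,0,-0.0841],"gripper":0},
  {"delta_pos":[-0.038,0.093,0],"angular":[0,0,-0.0841],"gripper":0},
  {"delta_pos":[0,0,0],"angular":[0,0,0],"gripper":0},
])

```text
time_s: 7.9
eef_pos: [0.482, 0.261, 0.1087]
ee_rot: [-0.3, 0.954, 0.0, -0.001]
force: [-0.9, 0.3, -0.8]
finger_gap: 0.0491
grip_force: 31.5
```

>>> play_rows([
  {"delta_pos":[0,0,0],"angular":[0,0,0],"gripper":0},
])

```text
time_s: 8.0
eef_pos: [0.4821, 0.2583, 0.109]
ee_rot: [-0.297, 0.955, -0.0, -0.002]
force: [-0.3, -0.2, -0.5]
finger_gap: 0.0492
grip_force: 31.5
```

```bash
python3 held.py; python3 - <<'E'
from plan import *
o,c=plan([.4823,.2583,.05],124.6,n=3)
plan([.4823,.2583,.0315],124.6,n=4,start=(o,c))
p,D=cams.capture("wrist")
E
```

```text
glass in tool mm ((5.489612579345703, -0.9750118255615234), (42.37346649169922, 85.989990234375), 89.9992446899414) z -59.55703864103273 x range -37.50538932516413 48.4848579929384
slopes [-1.76967138e-03 -6.22369950e-04 -5.95364021e+01]
[0.48211147 0.25832648 0.10897311] 0.049179150108974584 31.517575979232788
heading 124.47264193533755 rows 3
([-0.0, 0.001, 0.066], [-0.0, -0.0006, -0.0005])
([-0.001, 0.0, 0.066], [-0.0, -0.0006, -0.0005])
([-0.0, 0.001, 0.066], [-0.0, -0.0006, -0.0005])
heading 124.60764174874394 rows 4
([-0.0, -0.0, 0.015], [-0.0, -0.0, 0.0])
([-0.0, -0.0, 0.016], [-0.0, -0.0, 0.0])
([-0.0, -0.0, 0.015], [-0.0, -0.0, 0.0])
([-0.0, -0.0, 0.015], [-0.0, -0.0, 0.0])
```

View pics/held.png

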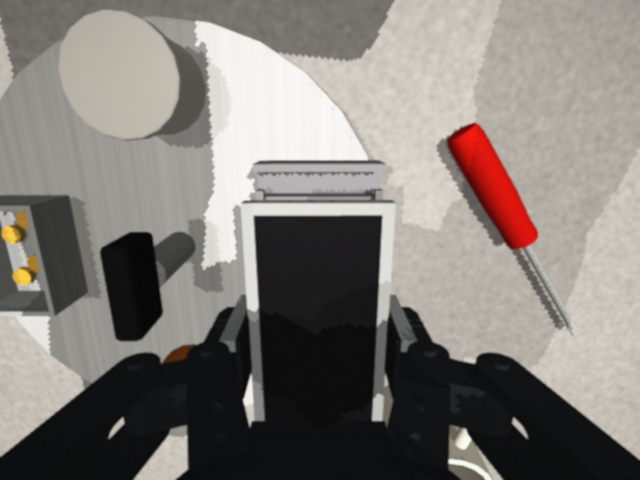

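The wrist view shows the plate centred over the seat with the far rail and lip at rows 163–200, knob at (130,285). I'll check the plate edge against the lips along tool x before lowering.

```bash
python3 - <<'E'
from h import *
np.set_printoptions(precision=1,suppress=True,linewidth=150)
s=telemetry.sense();p,D=cams.capture("wrist");c=cams.calibration("wrist");H=c["hand_eye"]
f=240/np.tan(np.radians(c["fovy"]/2))
u,v=np.meshgrid(range(640),range(480));C=(np.stack([(u-c["cx"])/f*D,(v-c["cy"])/f*D,D],-1)@H[:3,:3].T+H[:3,3])*1000
for r in range(154,218,2): print(r,np.median(C[r,290:345],0),p[r,318],"| col262",C[r,262])
pl=(abs(C[...,2]+59.6)<3)&(p.min(2)>100)&(abs(C[...,1])<30);q=C[pl];print("rim max x",np.percentile(q[:,0],[98,100]),"y",np.percentile(q[:,1],[1,99]))
for z0,n in((20,"lip"),(24.5,"rail")):
    m=(abs(C[...,2]-z0)<2)&(C[...,0]>20)&(abs(C[...,1])<50);q=C[m];print(n,len(q),np.percentile(q,[1,99],axis=0),s["eef_pos"][2])
E
```

```text
154 [59.8 -1.3 65.5] [240 244 245] | col262 [ 59.8 -36.7  66.6]
156 [58.6 -0.9 65.7] [241 244 245] | col262 [ 58.5 -36.6  65.9]
158 [57.3 -1.3 65.4] [239 243 244] | col262 [ 57.4 -36.5  64.5]
160 [57.8 -1.3 43.8] [154 160 161] | col262 [ 57.7 -33.8  46. ]
162 [57.9 -1.3 30.5] [79 77 79] | col262 [ 57.8 -31.6  30.8]
164 [57.8 -1.2 19.8] [156 154 159] | col262 [ 57.8 -30.   19.1]
166 [56.8 -1.2 19.5] [181 179 184] | col262 [ 56.9 -29.9  18.2]
168 [55.7 -1.2 19.5] [182 180 185] | col262 [ 55.6 -30.3  21. ]
170 [54.7 -1.2 19.6] [176 175 180] | col262 [ 54.6 -30.2  19.8]
172 [51.8 -1.3 35.8] [136 135 140] | col262 [ 51.9 -32.4  34.6]
174 [50.7 -1.3 35.5] [169 166 171] | col262 [ 50.7 -32.7  35.8]
176 [49.6 -1.3 35.6] [183 180 185] | col262 [ 49.6 -32.6  35.1]
178 [48.4 -1.3 35.8] [181 178 184] | col262 [ 48.5 -32.7  35.2]
180 [47.3 -1.3 35.7] [181 178 184] | col262 [ 47.2 -32.9  36.2]
182 [46.2 -1.3 35.4] [180 179 185] | col262 [ 46.2 -32.7  34.9]
184 [45.  -1.3 35.6] [179 178 184] | col262 [ 45.1 -32.8  34.8]
186 [43.8 -0.9 35.6] [179 178 183] | col262 [ 43.8 -33.   36. ]
188 [42.7 -1.3 
[... 447 characters left out ...]
.1 -58.1] [127 131 131] | col262 [ 52.5 -19.3 -57. ]
204 [ 52.4  -1.1 -59.7] [215 218 219] | col262 [ 52.4 -18.9 -59.6]
206 [ 51.8  -1.1 -59.8] [224 228 228] | col262 [ 51.9 -18.8 -60.6]
208 [ 51.1  -1.1 -59.7] [223 227 228] | col262 [ 51.2 -18.9 -60.1]
210 [ 50.4  -1.1 -59.8] [222 227 228] | col262 [ 50.3 -19.  -59.1]
212 [ 49.8  -1.1 -60. ] [223 228 228] | col262 [ 49.8 -19.  -59.7]
214 [ 49.1  -1.1 -59.6] [206 210 211] | col262 [ 49.1 -19.  -59.9]
216 [ 48.4  -1.1 -59.6] [87 89 90] | col262 [ 48.5 -19.  -60.1]
rim max x [52.8 53.1] y [-25.9  23.9]
lip 1213 [[ 39.3 -33.7  18.3]
 [ 57.8  34.8  21.3]] 0.10966082726779731
rail 522 [[ 38.  -32.   22.8]
 [ 58.   33.5  26.5]] 0.10966082726779731
```

The plate's edge is at 52.7 mm and the lip's inner face at 54.5 mm, so I shift −3.3 mm in tool x and +1.2 mm in y, then lower. The drop needed is 79 mm.

>>> play_rows([
  {"delta_pos":[-0.011,0.004,0.06],"angular":[0,-0.001,0],"gripper":0},
  {"delta_pos":[0,0,0.08],"angular":[0,0,-0.001],"gripper":0},
  {"delta_pos":[0,0,0.06],"angular":[0,0,0],"gripper":0},
  {"delta_pos":[0,0,0.025],"angular":[0,0,0],"gripper":0},
  {"delta_pos":[0,0,0],"angular":[0,0,0],"gripper":0},
  {"delta_pos":[0,0,0],"angular":[0,0,0],"gripper":0},
])

```text
time_s: 8.75
eef_pos: [0.4858, 0.2611, 0.0438]
ee_rot: [-0.297, 0.955, 0.0, 0.001]
force: [0.3, 0.5, -0.5]
finger_gap: 0.0495
grip_force: 31.5
```

```bash
cat > edge.py <<'E'
from h import *
np.set_printoptions(precision=1,suppress=True,linewidth=150)
s=telemetry.sense();p,D=cams.capture("wrist");c=cams.calibration("wrist");H=c["hand_eye"]
cv2.imwrite("pics/edge.png",p)
f=240/np.tan(np.radians(c["fovy"]/2))
u,v=np.meshgrid(range(640),range(480));C=(np.stack([(u-c["cx"])/f*D,(v-c["cy"])/f*D,D],-1)@H[:3,:3].T+H[:3,3])*1000
for r in range(150,214,2): print(r,np.median(C[r,290:345],0))
q=C[(C[...,0]>42)&(C[...,0]<49)&(abs(C[...,2]+59.6)<3)];print("plate y at far end",np.percentile(q[:,1],[1,99]))
q=C[(C[...,0]>40)&(C[...,0]<58)&(C[...,2]>-57)&(C[...,2]<-40)];print("lips y",np.percentile(q[:,1],[1,99]),len(q))
print(s["eef_pos"],s["ee_rot"],s["force"],s["grip_force"])
E
python3 edge.py
```

```text
150 [66.  -1.2 -0.5]
152 [65.1 -1.2 -0.5]
154 [64.2 -1.2 -0.7]
156 [63.3 -1.2 -0.4]
158 [62.4 -1.2 -0.4]
160 [61.5 -1.2 -0.5]
162 [ 62.5  -1.2 -23.4]
164 [ 62.5  -0.9 -31.7]
166 [ 62.5  -1.1 -39.3]
168 [ 62.5  -1.1 -46.4]
170 [ 61.8  -1.1 -46.5]
172 [ 61.1  -1.1 -46.4]
174 [ 60.4  -1.1 -46.5]
176 [ 59.7  -1.1 -46.3]
178 [ 59.   -1.1 -46.5]
180 [ 56.2  -1.2 -30.6]
182 [ 55.4  -1.2 -30.4]
184 [ 54.6  -1.2 -30.6]
186 [ 53.8  -1.2 -30.6]
188 [ 53.   -1.2 -30.6]
190 [ 52.2  -1.2 -30.5]
192 [ 51.4  -0.9 -30.3]
194 [ 50.6  -1.2 -30.4]
196 [ 49.8  -1.2 -30.4]
198 [ 49.   -1.2 -30.4]
200 [ 52.7  -0.9 -54.6]
202 [ 52.7  -1.1 -58. ]
204 [ 52.4  -1.1 -59.9]
206 [ 51.8  -1.1 -59.8]
208 [ 51.1  -1.1 -59.7]
210 [ 50.5  -1.1 -59.9]
212 [ 49.8  -1.1 -59.9]
plate y at far end [-25.6  23.5]
lips y [-34.4  33.4] 1040
[0.5 0.3 0. ] [-0.3  1.   0.   0. ] [ 0.3  0.5 -0.5] 31.499095559120178
```

>>> play_rows([
  {"delta_pos":[0.003,0.002,0.015],"angular":[0,0,0],"gripper":0},
  {"delta_pos":[0,0,0.015],"angular":[0,0,0],"gripper":0},
  {"delta_pos":[0,0,0.01],"angular":[0,0,0],"gripper":0},
  {"delta_pos":[0,0,0],"angular":[0,0,0],"gripper":0},
  {"delta_pos":[0,0,0],"angular":[0,0,0],"gripper":0},
])

```text
time_s: 9.3
eef_pos: [0.4842, 0.2613, 0.0311]
ee_rot: [-0.298, 0.955, 0.0, 0.001]
force: [-0.1, 0.2, -0.5]
finger_gap: 0.0492
grip_force: 31.5
```

>>> play_rows([
  {"delta_pos":[0,0,0.003],"angular":[0,0,0],"gripper":0},
  {"delta_pos":[0,0,0],"angular":[0,0,0],"gripper":0},
  {"delta_pos":[0,0,0],"angular":[0,0,0],"gripper":0},
])

```text
time_s: 9.6
eef_pos: [0.4844, 0.2614, 0.0304]
ee_rot: [-0.298, 0.955, 0.0, 0.001]
force: [-0.1, -0.4, -0.6]
finger_gap: 0.0494
grip_force: 31.5
```

```bash
python3 edge.py | tail -22
```

```text
176 [ 61.4  -1.1 -59.9]
178 [ 60.8  -1.1 -60. ]
180 [ 60.2  -1.1 -60.1]
182 [ 59.5  -0.9 -59.9]
184 [ 58.9  -0.9 -59.9]
186 [ 58.3  -1.1 -60. ]
188 [ 57.6  -1.1 -59.8]
190 [ 54.4  -1.1 -43.7]
192 [ 53.7  -1.1 -44. ]
194 [ 52.9  -0.9 -43.7]
196 [ 52.2  -1.1 -44.1]
198 [ 51.4  -1.1 -43.8]
200 [ 52.8  -1.1 -54.7]
202 [ 52.7  -1.1 -58.1]
204 [ 52.4  -1.1 -59.9]
206 [ 51.8  -1.1 -60. ]
208 [ 51.1  -0.9 -59.8]
210 [ 50.5  -1.1 -59.9]
212 [ 49.8  -1.1 -60. ]
plate y at far end [-34.8  31.8]
lips y [-36.  33.] 3565
[0.5 0.3 0. ] [-0.3  1.   0.   0. ] [-0.1 -0.4 -0.6] 31.534225344657898
```

Plate top is level with the lip tops, so it is seated with 4.6 mm end clearance. I'll nudge it down slightly and release.

>>> play_rows([
  {"delta_pos":[0,0,0.003],"angular":[0,0,0],"gripper":0},
  {"delta_pos":[0,0,0],"angular":[0,0,0],"gripper":0},
  {"delta_pos":[0,0,0],"angular":[0,0,0],"gripper":0},
])

```text
time_s: 9.95
eef_pos: [0.4847, 0.2616, 0.0303]
ee_rot: [-0.297, 0.955, 0.0, 0.001]
force: [-2.4, -0.2, 6.8]
finger_gap: 0.0495
grip_force: 32.2
```

>>> play_rows([
  {"delta_pos":[0,0,0],"angular":[0,0,0],"gripper":0.3},
  {"delta_pos":[0,0,0],"angular":[0,0,0],"gripper":0.6},
  {"delta_pos":[0,0,0],"angular":[0,0,0],"gripper":0.75},
  {"delta_pos":[0,0,0],"angular":[0,0,0],"gripper":0.75},
  {"delta_pos":[0,0,0],"angular":[0,0,0],"gripper":0.75},
  {"delta_pos":[0,0,0],"angular":[0,0,0],"gripper":0.75},
  {"delta_pos":[0,0,0],"angular":[0,0,0],"gripper":0.75},
])

```text
time_s: 10.65
eef_pos: [0.4843, 0.2613, 0.0293]
ee_rot: [-0.298, 0.955, 0.0, 0.001]
force: [-0.0, 0.3, 0.4]
finger_gap: 0.0745
grip_force: 0.0
```

```bash
python3 edge.py | tail -22
```

```text
176 [ 61.   -1.1 -57. ]
178 [ 60.9  -1.1 -60.8]
180 [ 60.3  -1.1 -60.9]
182 [ 59.6  -1.1 -60.8]
184 [ 59.   -1.1 -61. ]
186 [ 58.4  -1.1 -61. ]
188 [ 57.8  -1.1 -60.9]
190 [ 57.2  -1.1 -61.1]
192 [ 53.8  -1.1 -44.6]
194 [ 53.1  -1.1 -44.9]
196 [ 52.4  -1.1 -44.9]
198 [ 51.6  -1.1 -44.9]
200 [ 50.9  -1.1 -44.9]
202 [ 52.3  -1.1 -55.9]
204 [ 52.3  -1.1 -59.3]
206 [ 52.   -1.1 -60.7]
208 [ 51.3  -1.1 -60.8]
210 [ 50.7  -1.1 -60.9]
212 [ 50.   -1.1 -60.9]
plate y at far end [-34.7  31.9]
lips y [-35.9  33.2] 3396
[0.5 0.3 0. ] [-0.3  1.   0.   0. ] [-0.   0.3  0.4] 0.0
```

Released, and the plate is flush in the seat. Rise and move above the knob, still open.

>>> play_rows([
  {"delta_pos":[0,0,-0.08],"angular":[0,0,0],"gripper":0.75},
  {"delta_pos":[0,0,-0.14],"angular":[0,0,0],"gripper":0.75},
  {"delta_pos":[0,0,-0.15],"angular":[0,0,0],"gripper":0.75},
  {"delta_pos":[0,0,-0.05],"angular":[0,0,0],"gripper":0.75},
  {"delta_pos":[0,0,0],"angular":[0,0,0],"gripper":0.75},
  {"delta_pos":[0,0,0],"angular":[0,0,0],"gripper":0.75},
])

```text
time_s: 11.3
eef_pos: [0.484, 0.2612, 0.155]
ee_rot: [-0.298, 0.955, 0.0, 0.001]
force: [-0.1, -0.4, -1.2]
finger_gap: 0.0749
grip_force: 0.0
```

```bash
cat > look.py <<'E'
from h import *
import sys
np.set_printoptions(precision=4,suppress=True)
s=telemetry.sense();p,D=cams.capture("wrist");cv2.imwrite("pics/%s.png"%sys.argv[1],p)
P=pose("wrist",s);u,v=np.meshgrid(range(640),range(480));W=deep(P,np.c_[u.ravel(),v.ravel()],D).reshape(480,640,3);z=W[...,2]
rr=np.hypot(W[...,0]-.5366,W[...,1]-.1807)
def rep(nm,m):
    ks=cv2.findContours(m.astype(np.uint8),0,1)[0]
    for c in ks:
        if cv2.contourArea(c)<100: continue
        k=np.zeros((480,640),np.uint8);cv2.drawContours(k,[c],-1,1,-1);q=W[(k>0)&m]
        r=cv2.minAreaRect((q[:,:2]*1000).astype(np.float32));print(nm,r,"z",np.median(q[:,2]),"area",cv2.contourArea(c))
rep("knob",(rr<.04)&(z>.118)&(z<.135))
rep("rim+lips",(rr<.145)&(z>.088)&(z<.095)&(p.min(2)>110))
rep("glass",(rr<.145)&(z>.087)&(z<.095)&(p.max(2)<70))
m=(rr>.155)&(rr<.19)&(z>.02)&(z<.036)&(W[...,0]>.6);q=W[m];print("post",m.sum(),q.mean(0) if m.any() else "",s["eef_pos"],s["force"])
E
python3 look.py k1; python3 -c "
from plan import *
plan([.5366,.1807,.14],124.6)"
```

```text
knob ((536.4038696289062, 180.72462463378906), (49.76929473876953, 14.120532989501953), 34.5660400390625) z 0.12559269889576907 area 2047.5
rim+lips ((529.7537841796875, 290.7752685546875), (5.538978099822998, 69.40473937988281), 33.5972900390625) z 0.09009415766365819 area 213.0
rim+lips ((521.3351440429688, 285.1473083496094), (12.71546459197998, 49.53935623168945), 25.035505294799805) z 0.08999910054985358 area 185.0
rim+lips ((433.9847412109375, 263.7283935546875), (14.009599685668945, 4.128261566162109), 34.168365478515625) z 0.09030940708103774 area 108.0
rim+lips ((469.8840637207031, 210.84112548828125), (13.744199752807617, 4.140374183654785), 34.1819953918457) z 0.0900443991114751 area 116.0
rim+lips ((471.433837890625, 251.217041015625), (72.6225814819336, 50.1154670715332), 34.61640167236328) z 0.09013175462582729 area 1502.5
rim+lips ((436.236572265625, 226.3128204345703), (3.8377089500427246, 69.57611083984375), 34.56293487548828) z 0.09019206571047297 area 560.5
glass ((483.0057373046875, 259.1285705566406), (90.834716796875, 42.18128967285156), 34.950382232666016) z 0.08992945343467929 area 7423.0
post 0  [0.484  0.2612 0.155 ] [-0.1012 -0.4015 -1.1744]
heading 124.63229121565887 rows 3
([0.002, -0.107, 0.016], [0.0, -0.0, 0.0001])
([0.002, -0.107, 0.016], [0.0, -0.0, 0.0001])
([0.002, -0.107, 0.015], [0.0, -0.0, 0.0001])
```

Glass is within 0.7 mm of the seat centre and the turntable hasn't moved. Next, a precise measurement of the pointer's direction.

```bash
python3 - <<'E'
from h import *;import pickle
np.set_printoptions(precision=4,suppress=True)
T=pose("top");s,D=pickle.load(open("pics/w2.pkl","rb"));P=pose("wrist",s)
A=np.array([.5365,.1807])
def hd(q):d=q[:2]-A;return q,np.hypot(*d),np.degrees(np.arctan2(d[1],d[0]))
print(hd(plane(T,(230.75,177),.03)[0]))
u,v=np.meshgrid(range(640),range(480));W=deep(P,np.c_[u.ravel(),v.ravel()],D).reshape(480,640,3);z=W[...,2];r=np.hypot(W[...,0]-A[0],W[...,1]-A[1])
m=(z>.026)&(z<.036)&(r>.155)&(r<.19)&(W[...,0]>.6);print(m.sum(),hd(W[m].mean(0)),u[m].mean(),v[m].mean())
p=cv2.imread("pics/w2.png");t=cv2.imread("pics/top0.png")
a=cv2.resize(p[330:390,350:430],(400,300),interpolation=0);b=cv2.resize(t[165:210,210:270],(400,300),interpolation=0);cv2.imwrite("pics/post.png",np.hstack([a,b]))
E
```

```text
(array([0.6925, 0.2567, 0.03  ]), np.float64(0.17354943613441384), np.float64(25.967616091219867))
141 (array([0.6883, 0.259 , 0.0286]), np.float64(0.1708020470607349), np.float64(27.28822112248808)) 390.8156028368794 367.4255319148936
```

View pics/post.png

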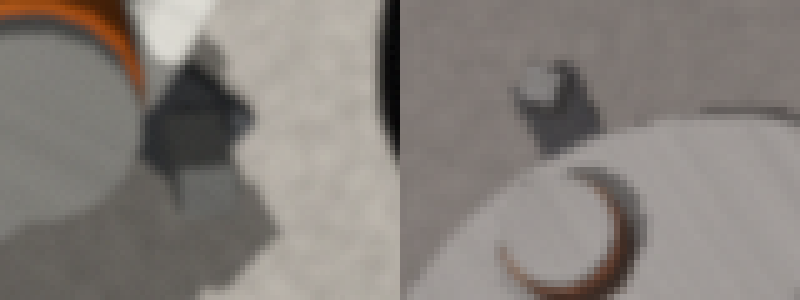

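>>> play_rows([
  {"delta_pos":[0.002,-0.107,0.016],"angular":[0,0,0],"gripper":0.75},
  {"delta_pos":[0.002,-0.107,0.016],"angular":[0,0,0],"gripper":0.75},
  {"delta_pos":[0.002,-0.107,0.015],"angular":[0,0,0],"gripper":0.4},
  {"delta_pos":[0,0,0],"angular":[0,0,0],"gripper":0.4},
  {"delta_pos":[0,0,0],"angular":[0,0,0],"gripper":0.4},
])

```text
time_s: 11.85
eef_pos: [0.5367, 0.1802, 0.1397]
ee_rot: [-0.297, 0.955, 0.0, -0.001]
force: [-0.3, 0.4, 0.1]
finger_gap: 0.0595
grip_force: 0.0
```

The post is visible in both crops, left at (391,368) and right at (231,177). The two give 27.3° and 26.0°, so I use 26.7°; the tolerance is ±6°. Lower onto the knob and grip.

>>> play_rows([
  {"delta_pos":[0,0.002,0.08],"angular":[0,0,0],"gripper":0.4},
  {"delta_pos":[0,0,0.08],"angular":[0,0,0],"gripper":0.4},
  {"delta_pos":[0,0,0.06],"angular":[0,0,0],"gripper":0.4},
  {"delta_pos":[0,0,0.029],"angular":[0,0,0],"gripper":0.4},
  {"delta_pos":[0,0,0],"angular":[0,0,0],"gripper":0.4},
  {"delta_pos":[0,0,0],"angular":[0,0,0],"gripper":0.4},
])

```text
time_s: 12.45
eef_pos: [0.5372, 0.1821, 0.0671]
ee_rot: [-0.298, 0.955, 0.0, 0.001]
force: [0.3, -0.7, 0.5]
finger_gap: 0.0601
grip_force: 0.0
```

>>> play_rows([
  {"delta_pos":[0,0,0],"angular":[0,0,0],"gripper":-1},
  {"delta_pos":[0,0,0],"angular":[0,0,0],"gripper":-1},
  {"delta_pos":[0,0,0],"angular":[0,0,0],"gripper":-1},
  {"delta_pos":[0,0,0],"angular":[0,0,0],"gripper":-1},
  {"delta_pos":[0,0,0],"angular":[0,0,0],"gripper":-1},
  {"delta_pos":[0,0,0],"angular":[0,0,0],"gripper":-1},
], squeeze=40)

```text
time_s: 13.05
eef_pos: [0.5373, 0.1818, 0.0673]
ee_rot: [-0.298, 0.955, 0.0, 0.001]
force: [-0.9, 1.0, 5.4]
finger_gap: 0.0129
grip_force: 40.3
```

Knob gripped at 40 N with a 13 mm gap. Turn clockwise 98° in 24 slow rows.

>>> play_rows([
  {"delta_pos":[0,0,0],"angular":[0,0,0.02],"gripper":-1},
  {"delta_pos":[0,0,0],"angular":[0,0,0.035],"gripper":-1},
  {"delta_pos":[0,0,0],"angular":[0,0,0.045],"gripper":-1},
  {"delta_pos":[0,0,0],"angular":[0,0,0.05],"gripper":-1},
  {"delta_pos":[0,0,0],"angular":[0,0,0.05],"gripper":-1},
  {"delta_pos":[0,0,0],"angular":[0,0,0.05],"gripper":-1},
  {"delta_pos":[0,0,0],"angular":[0,0,0.05],"gripper":-1},
  {"delta_pos":[0,0,0],"angular":[0,0,0.05],"gripper":-1},
])

```text
time_s: 13.85
eef_pos: [0.5373, 0.1819, 0.0673]
ee_rot: [-0.026, 1.0, 0.001, 0.001]
force: [-1.8, 2.0, 5.7]
finger_gap: 0.0133
grip_force: 40.3
```

>>> play_rows([
  {"delta_pos":[0,0,0],"angular":[0,0,0.05],"gripper":-1},
  {"delta_pos":[0,0,0],"angular":[0,0,0.05],"gripper":-1},
  {"delta_pos":[0,0,0],"angular":[0,0,0.05],"gripper":-1},
  {"delta_pos":[0,0,0],"angular":[0,0,0.05],"gripper":-1},
  {"delta_pos":[0,0,0],"angular":[0,0,0.05],"gripper":-1},
  {"delta_pos":[0,0,0],"angular":[0,0,0.05],"gripper":-1},
  {"delta_pos":[0,0,0],"angular":[0,0,0.05],"gripper":-1},
  {"delta_pos":[0,0,0],"angular":[0,0,0.05],"gripper":-1},
])

```text
time_s: 14.65
eef_pos: [0.5373, 0.182, 0.0673]
ee_rot: [0.284, 0.959, 0.001, 0.001]
force: [-2.2, 2.7, 5.8]
finger_gap: 0.0133
grip_force: 40.3
```

```bash
python3 -c "
from plan import *
s=telemetry.sense();print(s['force'],s['moment'],s['grip_force'],s['joints'])
plan(s['eef_pos'],26.7,n=8)"
```

```text
[-2.22774164  2.70138886  5.77683587] [0.17385176 0.41139367 0.05343183] 40.271753668785095 [ 3.25943977e-01  3.78420022e-01 -1.50729788e-01  1.03914599e+00
  9.12840456e-04  9.02465360e-01]
heading 56.96788369332883 rows 8
([0.0, 0.0, 0.0], [0.0002, 0.0, 0.042])
([0.0, 0.0, 0.0], [0.0002, 0.0, 0.042])
([0.0, 0.0, 0.0], [0.0002, 0.0, 0.042])
([0.0, 0.0, 0.0], [0.0002, 0.0, 0.042])
([0.0, 0.0, 0.0], [0.0002, 0.0, 0.042])
([0.0, 0.0, 0.0], [0.0002, 0.0, 0.042])
([0.0, 0.0, 0.0], [0.0002, 0.0, 0.042])
([0.0, 0.0, 0.0], [0.0002, 0.0, 0.042])
```

>>> play_rows([
  {"delta_pos":[0,0,0],"angular":[0,0,0.05],"gripper":-1},
  {"delta_pos":[0,0,0],"angular":[0,0,0.05],"gripper":-1},
  {"delta_pos":[0,0,0],"angular":[0,0,0.05],"gripper":-1},
  {"delta_pos":[0,0,0],"angular":[0,0,0.05],"gripper":-1},
  {"delta_pos":[0,0,0],"angular":[0,0,0.045],"gripper":-1},
  {"delta_pos":[0,0,0],"angular":[0,0,0.04],"gripper":-1},
  {"delta_pos":[0,0,0],"angular":[0,0,0.03],"gripper":-1},
  {"delta_pos":[0,0,0],"angular":[0,0,0.022],"gripper":-1},
])

```text
time_s: 15.45
eef_pos: [0.5374, 0.182, 0.0673]
ee_rot: [0.525, 0.851, 0.001, 0.0]
force: [-2.3, 2.4, 6.5]
finger_gap: 0.0134
grip_force: 40.3
```

>>> play_rows([
  {"delta_pos":[0,0,0],"angular":[0,0,0],"gripper":-1},
  {"delta_pos":[0,0,0],"angular":[0,0,0],"gripper":-1},
  {"delta_pos":[0,0,0],"angular":[0,0,0],"gripper":-1},
  {"delta_pos":[0,0,0],"angular":[0,0,0],"gripper":-1},
])

```text
time_s: 15.85
eef_pos: [0.5374, 0.182, 0.0673]
ee_rot: [0.524, 0.852, 0.001, 0.0]
force: [-1.5, 1.3, 6.0]
finger_gap: 0.0131
grip_force: 40.3
```

```bash
python3 - <<'E'
from h import *
np.set_printoptions(precision=4,suppress=True)
s=telemetry.sense();Y=R.from_quat(s["ee_rot"]).as_matrix()[:,1];print("heading",np.degrees(np.arctan2(Y[1],Y[0])),s["eef_pos"],s["force"],s["grip_force"],s["finger_gap"])
T=pose("top");p,D=cams.capture("top");q,_=cams.capture("scene")
u,v=np.meshgrid(range(640),range(480));W=deep(T,np.c_[u.ravel(),v.ravel()],D).reshape(480,640,3)
A=np.array([.5365,.1807]);r=np.hypot(W[...,0]-A[0],W[...,1]-A[1])
m=(r<.15)&(r>.05)&(p.max(2)<50)&(abs(W[...,2]-.091)<.012)
for c in cv2.findContours(m.astype(np.uint8),0,1)[0]:
    if cv2.contourArea(c)>40:
        g=cv2.minAreaRect(c);w=plane(T,g[0],.091)[0];d=w[:2]-A;print("glass?",g,w,np.hypot(*d),np.degrees(np.arctan2(d[1],d[0])))
a=cv2.resize(p[155:305,180:330],(400,400),interpolation=2);b=cv2.resize(q[190:350,320:480],(400,400),interpolation=2)
cv2.imwrite("pics/fin.png",np.hstack([a,b]))
E
```

```text
heading 26.80862923928392 [0.5374 0.182  0.0673] [-1.4934  1.3493  6.0057] 40.27298033237457 0.01308062953906871
glass? ((250.90003967285156, 191.30001831054688), (15.652474403381348, 6.708203315734863), 63.43495178222656) [0.6402 0.1912 0.091 ] 0.10425388519304764 5.806116094807862
```

View pics/fin.png

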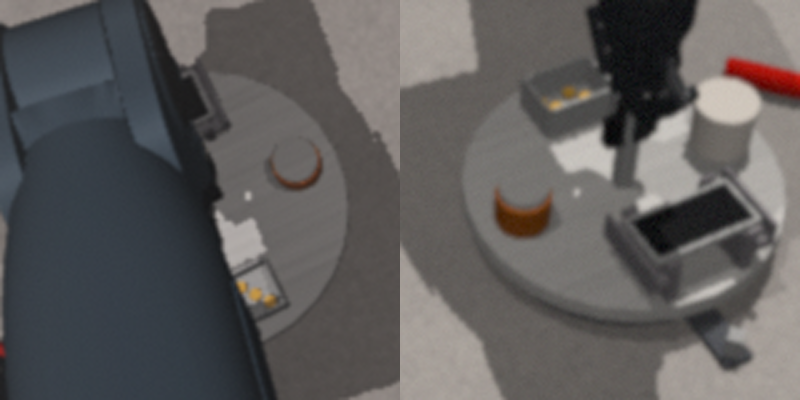

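The scene view shows the glass flat in the seat at about (440,277), facing the pointer post at about (454,328), with the knob held. The arm hides part of the top view. A quick numeric check from the scene camera:

```bash
python3 - <<'E'
from h import *
S=pose("scene");A=np.array([.5365,.1807]);q,D=cams.capture("scene")
u,v=np.meshgrid(range(640),range(480));W=deep(S,np.c_[u.ravel(),v.ravel()],D).reshape(480,640,3);z=W[...,2];r=np.hypot(W[...,0]-A[0],W[...,1]-A[1])
def rep(n,x): d=x[:2]-A;print(n,np.round(x,4),np.hypot(*d),np.degrees(np.arctan2(d[1],d[0])))
m=((q.max(2)<50)&(u>405)&(u<475)&(v>255)&(v<300)).astype(np.uint8);c=max(cv2.findContours(m,0,1)[0],key=cv2.contourArea)
rep("glass",plane(S,cv2.minAreaRect(c)[0],.091)[0]);print(cv2.minAreaRect(c))
m=(z>.015)&(z<.036)&(r>.155)&(r<.19)&(W[...,0]>.6);rep("post",W[m].mean(0)) if m.any() else 0
E
```

```text
glass [0.6218 0.2228 0.091 ] 0.09509600239353046 26.254829703970337
((435.81243896484375, 277.08465576171875), (16.463468551635742, 42.158241271972656), 65.69544982910156)
post [0.6936 0.258  0.0261] 0.17504465010291637 26.20077231542311
```

Glass and pointer are both at 26.2° in the same view, with the glass 95.1 mm from the axis. Everything is still and the grip is 40 N, so I'm handing in.

```bash
python3 -c "
from rig import ticket
print(ticket.finish_job())"
```

```text
the job is handed in; nothing more can be done
None
```

The job is handed in (no verdict was returned): the glass lies flat in its seat, the seat is in line with the pointer (both at 26.2°), and the knob is still gripped at 40 N.

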